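# Hang up the gauge and present the rail

## Task

A yellow gauge stands astride the cast rail that lies on the two wooden rests. Hang the gauge by its wire loop on the hook of the stand and let go of it, then pick up the rail and finish while still holding it in the gripper, level and still, at least 10 cm above its rests; the gauge stays on its hook. Leave the other things on the bench where they are.

Things in the scene. Friction and masses are not known exactly. Their poses are not given: they have to be found in the camera images.
- rest: Fixed rail rest: two wooden blocks with black rubber pads, joined by a thin 30 mm wide, 6 mm high steel strip along y. Blocks 64 (x) x 30 (y) x 30 mm high, centred 85 mm either side of the middle along its y axis. Origin on the bench under its middle.
- rail: Loose grey cast rail lying on the rest along its own y, 50 x 241 x 29 mm, 0.4 to 0.75 kg, balanced at mid-length. Origin: centre of its underside, 30 mm above the bench at the start. Sides upright at x = +-25 mm up to z = 14 mm; a cross boss at the middle (+-24 mm, 20 mm long in y) up to 21 mm; a rib on top from x = -5 to +15 mm up to 29 mm. Its middle is free between the blocks.
- gauge: Loose yellow gauge, 0.2 to 0.33 kg, on the bench astride the rail's middle. Origin: bench level between its feet. Legs at x = +-37 mm, 10 mm thick; plate 84 (x) x 56 (y) mm, top at z = 74. On it a loop of 8 mm steel wire in the y-z plane: uprights at y = +-25, bar along y centred at z = 134; window 56 mm high, 42 wide, open along x for the hook (either way round). Red 18 x 18 mm grip block on the bar, z 136 to 176.
- loop (a point): Centre of the loop's top bar on the gauge (134 mm above the gauge's underside); axes as the gauge.
- grip (a point): Grasp point in the red 18 x 18 mm grip block of the gauge, 164 mm above the gauge's underside, 30 mm above the bar's centre line, 12 mm below the block's top; axes as the gauge.
- hook_stand: Fixed grey hook stand, origin on the bench under its post. Base plate 110 x 120 x 10 mm, centred 10 mm behind the post; post 16 to 24 mm thick, 248 mm high. A round 8 mm hook wire leaves the post at 234 mm height along the stand's own -x, sinks to its lowest point 80 mm out (centre line 220 mm high) and turns up to the tip 102 mm out (tip's top 242 mm high).
- hook_seat (a point): Where the centre of the loop's bar comes to rest in the hook: 80 mm out from the post along the stand's -x, 228 mm above the bench (4 mm more than the wire's top). Axes as the stand. To pass over the tip the bar's centre must be more than 18 mm higher than this.
- tape: Bystander: roll of masking tape, 104 mm wide, 24 mm high; origin centre of its underside.
- tin: Bystander: dark tin, 69 mm wide, 60 mm high; origin centre of its underside.
- collar: Bystander: steel flanged collar, 50 mm wide, 22 mm high; origin centre of its underside.
- spanner: Bystander: open spanner, 227 mm long along its y, 36 mm wide, 6 mm thick; origin centre of its underside.
Mind the look-alikes: they are no part of the job. Several things have the shape of the gauge; the one meant has the colours described above.

How it is judged:
By the outcome, as a careful person would: the job done as asked, in the order asked, and still so for the second after the job is handed in, while the arm keeps its last pose, push and grip.
It also fails if it takes over 70 s, if anything falls off the work surface, if the arm or the gripper's body presses on something with over 40 N, if the wrist force passes 120 N, or if a joint passes its speed limit or range.

## Robot

A 6-joint arm with a two-finger parallel gripper is mounted at the origin on a cart in front of the work surface, level with it; the furniture and walls round the work are solid. World frame = base frame: x ahead of the robot, y to its left, z up, the work surface at z = 0. Lengths are in m, angles in degrees, forces in N, time in s.
With the tool pointing down it reaches from about 0.35 to 0.875 m from the base axis. Payload 4.2 kg.
Tool frame: the origin (TCP) lies on the centre line of the jaws, within the pads' length; the fingertips stand 11 mm ahead of it and the grasp point (between the pads) lies 8 mm behind it; z points along the fingers, y is the line along which they close (so a half turn about z gives the same grasp; the last joint's range is limited). The gripper opens to 87 mm and grips with 3 to 60 N. Pads are 19 mm wide; open, the fingers measure 117 mm over their backs; the gripper's body (75 mm by 190 mm) begins 51 mm behind the grasp point.
Start: joints at [-59.038, 22.042, 0.453, 0, -68.411, -14.817], TCP at [0.174, -0.6, 0.234] pointing down, gripper open.
Joint ranges: [-179.83, 179.83], [-69.29, 118.12], [-61.27, 80.66], [-181.25, 117.63], [-171.15, -9.14], [-177.46, 177.46]. Speed limits (degrees/s): [159.86, 159.86, 180, 180, 180, 180].

## Interface

Orientations are given as a 3x3 rotation matrix whose columns are the frame's x, y, z axes.
In Python, from station import r gives the robot as it stands.
- The arm moves only by the tool servo_tool, never from a script. Its argument "commands" is a list that holds one entry, the list of rows, each a list of 7 numbers: the closure, from 0 (fully open) to 1 (shut), then the shift along the tool's x, y, z in mm, then the turn, a rotation vector about the tool's x, y, z in rad. In form: [[[claw, x, y, z, ax, ay, az], ...]]. A call has exactly 5 rows; each row is the pose to reach, as a shift and turn from the pose commanded when the call began, along the tool's axes at that moment; what a row does not reach only later rows make up. A row lasts 1/10 s, in which the tool goes at most 50 mm and 8.59 degrees, less where a joint would pass 70% of its speed; a pose out of reach is approached as far as the arm can. A call with a gripper value outside its range is refused whole. The fingers move at their own pace and stop on an object; the grip force is fixed at half the most. Time passes only in rows, so rows that repeat a pose let the fingers close, or fill a call up. It gives the time, the measured TCP pose, the force, the opening and the grip force at its end, in the units of the state.
- r.sense(): the state, without advancing time (a new reading comes with each control period).
- r.capture(name): name is "scene" or "top" or "wrist"; returns a dict with "pixels" (420x560x3 uint8, red, green, blue), "camera_matrix" (3x3 intrinsics, pixels), "dist" ([k1, k2, p1, p2, k3] as OpenCV has them; the pictures are not rectified), "R" (3x3) and "t" (3): a world point X has camera coordinates R X + t. Camera axes: x right, y down, z forward; pixel columns grow to the right and rows downward; lengths in m; the calibration is good to about 2 mm. A picture is of the moment at which its call begins. There is no depth.
- r.finish_job(): hands the job in; it is judged then, once.
The state is a dict: "time_s": time; "joints": joint angles; "joint_velocities": joint speeds; "effort": joint torques, N m; "tcp_pos": TCP position; "ee_rot": TCP orientation; "wrist_force": force on the tool from outside, world axes, zero at the start; "moment": the same for the moment, N m; "gripper_width": opening from 0.0 (shut) to 1.0 (fully open); "gripper_force": force on a finger pad.
Only numpy, scipy, OpenCV 4.12 (cv2) and the standard library are available. Lean on these libraries where they do the work, as an engineer would, in place of code of your own. Each camera call takes 0.05 s, during which the arm holds its last target. There are 200 camera calls.

## Working session

There is one attempt and no reset: what is moved stays moved. The work goes in short steps, Python scripts to look and compute and a tool call to move; the robot and the scene stay as the last step left them, time stands still between calls to the robot, and variables do not carry over. Pictures are saved under pics/ and viewed, at most 11 in all, crops included, and the job is handed in when it is done.

Besides the shell and the picture viewer there is one more tool, called as name(argument=value, ...), one argument or row to a line, values as JSON. servo_tool: Moves the arm, as the interface text tells. Its arguments: {"type":"object","properties":{"commands":{"type":"array","items":{"type":"array","items":{"type":"array","items":{"type":"number"}}}}},"required":["commands"]}

```bash
mkdir -p pics; ls; python3 - <<'E'
from station import r
import cv2,numpy as np,pickle
d={}
for n in("scene","top"):
    c=r.capture(n);d[n]=c
    cv2.imwrite(f"pics/{n}0.png",c["pixels"][:,:,::-1])
    print(n,np.round(-np.array(c["R"]).T@c["t"],3),np.round(c["R"],2).tolist(),c["camera_matrix"][0][0])
pickle.dump(d,open("d0.pkl","wb"))
print(r.sense())
E
```

```text
pics
scene [0.158 0.655 0.67 ] [[-0.87, -0.49, 0.02], [-0.28, 0.45, -0.85], [0.41, -0.75, -0.52]] 416.44350408543534
top [ 0.296 -0.063  1.378] [[-0.07, -1.0, 0.0], [-0.97, 0.07, -0.22], [0.22, -0.02, -0.98]] 435.450030220235
{'time_s': 0.1, 'joints': array([-5.90374519e+01,  2.20864305e+01,  3.86971821e-01, -2.46270173e-02,
       -6.84126540e+01, -1.48178970e+01]), 'joint_velocities': array([-0.09730323, -0.15823942,  0.13095032,  0.11735332,  0.02424541,
       -0.01873214]), 'effort': array([-5.88071885e-05, -3.91691172e+01,  1.87935966e+01,  4.23187092e+00,
        1.34918833e-02, -7.00471310e-05]), 'tcp_pos': array([ 0.1736681 , -0.59983739,  0.23256563]), 'ee_rot': array([[-9.60606780e-01, -2.77910368e-01, -6.63957670e-04],
       [-2.77911137e-01,  9.60604941e-01,  1.88350259e-03],
       [ 1.14356122e-04,  1.99382659e-03, -9.99998006e-01]]), 'wrist_force': array([-0.72013998,  0.68018555,  0.61142239]), 'moment': array([ 0.06007043, -0.01917396, -0.03896284]), 'gripper_force': 0.0, 'gripper_width': 1.0000967624214623}
```

View pics/scene0.png

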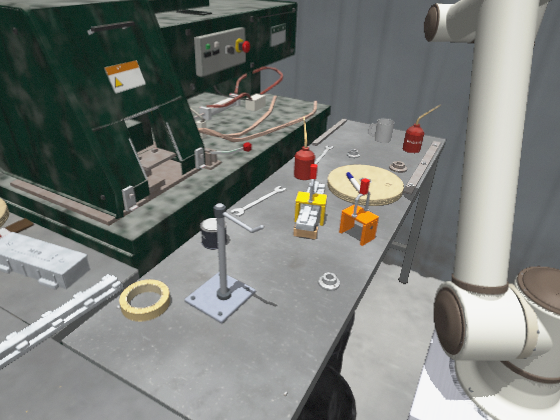

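View pics/top0.png

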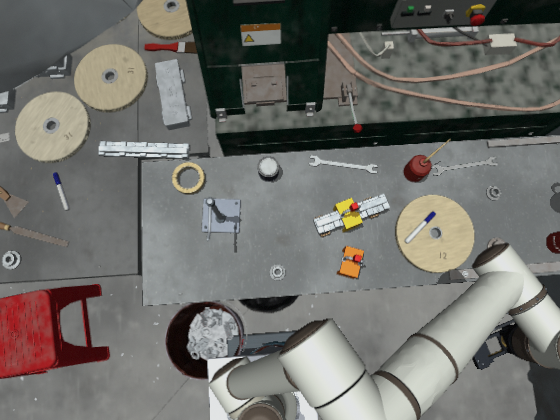

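The scene view shows the yellow gauge astride the rail at about (311,205) and the hook stand at (222,290), with its hook pointing right to (260,230). In the top view the gauge is at (349,210) and the post top at (212,203). An orange decoy is at (352,262). I'll enlarge both views to pick points.

```bash
python3 - <<'E'
import cv2,numpy as np,pickle
d=pickle.load(open("d0.pkl","rb"))
s=d["scene"]["pixels"][:,:,::-1];t=d["top"]["pixels"][:,:,::-1]
def crop(i,x,y,w,h,k): return cv2.resize(i[y:y+h,x:x+w],None,fx=k,fy=k,interpolation=cv2.INTER_CUBIC)
a=np.vstack([crop(t,195,185,100,75,4),crop(t,305,185,100,75,4)])
b=np.vstack([crop(s,180,195,100,75,4),crop(s,280,160,100,75,4)]) 
cv2.imwrite("pics/crop.png",np.hstack([a,b]))
E
```

```text
(no output)
```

View pics/crop.png

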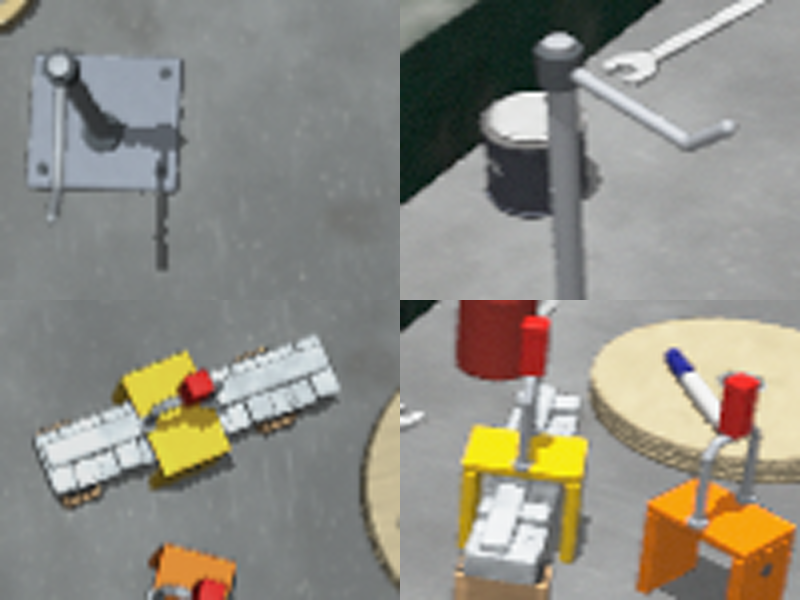

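```bash
cat > h.py <<'E'
import cv2,numpy as np
def ray(c,p):
    K=np.array(c["camera_matrix"]);u=cv2.undistortPoints(np.array([[p]],float),K,np.array(c["dist"]))[0,0]
    R=np.array(c["R"]);return -R.T@np.array(c["t"]),R.T@np.array([*u,1.])
def plane(c,p,z):
    o,v=ray(c,p);return o+v*(z-o[2])/v[2]
def tri(*cp):
    A=np.zeros((3,3));b=np.zeros(3);L=[]
    for c,p in cp:
        o,v=ray(c,p);v=v/np.linalg.norm(v);P=np.eye(3)-np.outer(v,v);A+=P;b+=P@o;L.append((o,P))
    X=np.linalg.solve(A,b);return X,[np.linalg.norm(P@(X-o))*1000 for o,P in L]
def proj(c,X):
    R=np.array(c["R"]);return cv2.projectPoints(np.array([X],float),cv2.Rodrigues(R)[0],np.array(c["t"],float),np.array(c["camera_matrix"]),np.array(c["dist"]))[0][0,0]
E
python3 - <<'E'
from h import *
import pickle
np.set_printoptions(precision=4,suppress=True)
d=pickle.load(open("d0.pkl","rb"));S,T=d["scene"],d["top"]
t=lambda x,y,ox,oy:(ox+(x+.5)/4-.5,oy+(y+.5)/4-.5)
for n,a,b in [("post",t(61,68,195,185),t(158,45,180,195)),("tip",t(52,217,195,185),t(330,127,180,195)),("grip",t(201,83,305,185),t(136,21,280,160))]:
    print(n,*tri((T,a),(S,b)))
print("plate top")
for p in [(118,85),(187,52),(230,155),(160,178)]: print(plane(T,t(*p,305,185),.074))
print("plate scene")
for p in [(75,128),(186,140),(180,177),(62,167)]: print(plane(S,t(*p,280,160),.074))
print("rail top ends (z .044 corners)")
for p in [(36,135),(318,36),(340,90),(62,202)]: print(plane(T,t(*p,305,185),.05))
print("base corners z .01")
for p in [(36,55),(183,57),(181,190),(28,188)]: print(plane(T,t(*p,195,185),.01))
E
```

```text
post [0.5775 0.097  0.2421] [np.float64(2.4091593893411236), np.float64(2.409159389341097)]
tip [0.4764 0.1067 0.2362] [np.float64(0.5046320433626565), np.float64(0.5046320433625688)]
grip [ 0.5542 -0.3046  0.1718] [np.float64(1.8417774051828757), np.float64(1.8417774051828018)]
plate top
[ 0.5761 -0.2609  0.074 ]
[ 0.5984 -0.3167  0.074 ]
[ 0.5156 -0.3408  0.074 ]
[ 0.5018 -0.2856  0.074 ]
plate scene
[ 0.5976 -0.3071  0.074 ]
[ 0.5217 -0.3338  0.074 ]
[ 0.5049 -0.284   0.074 ]
[ 0.5807 -0.2527  0.074 ]
rail top ends (z .044 corners)
[ 0.5462 -0.1969  0.05  ]
[ 0.6096 -0.4263  0.05  ]
[ 0.565  -0.4382  0.05  ]
[ 0.4924 -0.2122  0.05  ]
base corners z .01
[0.6445 0.1481 0.01  ]
[0.6344 0.0295 0.01  ]
[0.526  0.0369 0.01  ]
[0.5361 0.1583 0.01  ]
```

Checks: grip top 0.172 (expected 0.176), hook tip 0.236 (top 0.242), and the plate is 84 x 57, so all are consistent. The gauge is at about (0.551,-0.301) with yaw about 18°. The stand's post is at about (0.576,0.096) with yaw about -5°. Now I'll move over the gauge; the tool's y axis already lies along the gauge's y.

servo_tool(
  commands=[
    [[0,-44,18,-6,0,0,0],[0,-88,36,-12,0,0,0],[0,-132,54,-18,0,0,0],[0,-176,71,-24,0,0,0],[0,-220,89,-30,0,0,0]],
  ],
)

```text
time_s: 0.6
tcp_pos: [0.3615, -0.4521, 0.2634]
ee_rot: [[-0.961, -0.278, -0.0], [-0.278, 0.961, 0.001], [0.0, 0.001, -1.0]]
wrist_force: [0.6, -1.1, 0.1]
gripper_width: 1.001
gripper_force: 0.0
```

servo_tool(
  commands=[
    [[0,-44,18,0,0,0,0],[0,-88,36,0,0,0,0],[0,-120,50,0,0,0,0],[0,-150,60,0,0,0,0],[0,-150,60,0,0,0,0]],
  ],
)

```text
time_s: 1.1
tcp_pos: [0.4904, -0.352, 0.2626]
ee_rot: [[-0.959, -0.282, -0.0], [-0.282, 0.959, 0.001], [0.0, 0.001, -1.0]]
wrist_force: [-1.4, 0.3, -0.6]
gripper_width: 1.001
gripper_force: 0.0
```

```bash
python3 - <<'E'
from station import r
import cv2,pickle,numpy as np
c=r.capture("wrist");pickle.dump((c,r.sense()),open("w1.pkl","wb"))
cv2.imwrite("pics/w1.png",c["pixels"][:,:,::-1]);s=r.sense()
print(s["tcp_pos"],s["time_s"],s["joints"],np.round(-np.array(c["R"]).T@c["t"],3))
E
```

```text
[ 0.48888436 -0.35291913  0.26262203] 1.15 [-2.04652533e+01  1.88959038e+01 -4.67012752e-02 -1.81841228e-02
 -7.11467654e+01 -5.32155944e+01] [ 0.424 -0.372  0.414]
```

View pics/w1.png

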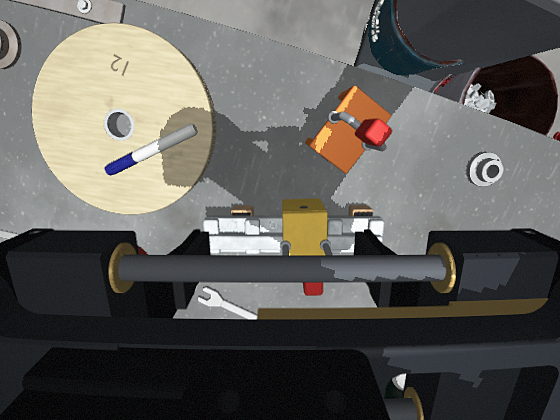

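The wrist view shows the gauge's plate at (283..327, 200..255), the loop's uprights near (286,247) and (325,247), and the red grip at (313,287) partly behind the gripper. I'll use the plate's edges and the rail's edge to refine position and yaw.

```bash
python3 - <<'E'
from h import *
import pickle
np.set_printoptions(precision=4,suppress=True)
c,s=pickle.load(open("w1.pkl","rb"))
p=c["pixels"].astype(int);R,G,B=p[...,0],p[...,1],p[...,2]
m=(R>120)&(G>90)&(B<90)&(R-B>80)&(R-G<80); m[:195]=0;m[254:]=0;m[:,:265]=0;m[:,340:]=0
for y in (205,215,225,235): x=np.where(m[y])[0];print(y,x.min(),x.max()+1,plane(c,(x.min(),y),.074),plane(c,(x.max()+1,y),.074))
x=np.where(m[:, 295])[0];y0=x.min();print(y0)
L=plane(c,(288,y0),.074),plane(c,(320,y0),.074);print("front edge",L)
red=(R>140)&(G<60)&(B<60);red[:270]=0;red[300:]=0;red[:,:290]=0;red[:,335:]=0
ys,xs=np.where(red);print("red",xs.min(),xs.max()+1,ys.min(),ys.max()+1)
for z in(.164,.176):print(plane(c,((xs.min()+xs.max()+1)/2,ys.max()),z))
for q in [(205,213),(382,214),(206,219),(382,220)]:print("rail",plane(c,q,.044))
E
```

```text
Traceback (most recent call last):
ValueError: zero-size array to reduction operation minimum which has no identity
```

```bash
python3 - <<'E'
from h import *
import pickle
np.set_printoptions(precision=4,suppress=True)
c,s=pickle.load(open("w1.pkl","rb"))
p=c["pixels"].astype(int);R,G,B=p[...,0],p[...,1],p[...,2]
print(p[215,300],p[240,305],p[287,313])
m=(R-B>45)&(R>70); m[:195]=0;m[254:]=0;m[:,:265]=0;m[:,340:]=0
for y in (205,215,225,235,245):
    x=np.where(m[y])[0]
    if len(x): print(y,x.min(),x.max()+1,plane(c,(x.min()-.5,y),.074),plane(c,(x.max()+.5,y),.074))
y0=np.where(m[:,295])[0].min();print(y0)
print("front edge",plane(c,(283,y0-.5),.074),plane(c,(325,y0-.5),.074))
red=(R>110)&(G<60)&(B<60);red[:270]=0;red[300:]=0;red[:,:290]=0;red[:,335:]=0
ys,xs=np.where(red);print("red",xs.min(),xs.max()+1,ys.min(),ys.max()+1)
for z in(.164,.176):print(plane(c,((xs.min()+xs.max())/2,ys.max()+.5),z))
for q in [(205,213),(382,214),(206,219),(382,220)]:print("rail",plane(c,q,.044))
E
```

```text
[187 157  70] [179 150  66] [156  40  40]
205 282 323 [ 0.5131 -0.3461  0.074 ] [ 0.4991 -0.2984  0.074 ]
215 282 328 [ 0.5253 -0.3425  0.074 ] [ 0.5094 -0.2884  0.074 ]
225 283 328 [ 0.5373 -0.3377  0.074 ] [ 0.5217 -0.2843  0.074 ]
235 283 327 [ 0.5499 -0.334   0.074 ] [ 0.5345 -0.2812  0.074 ]
245 291 320 [ 0.56   -0.3205  0.074 ] [ 0.5498 -0.2854  0.074 ]
199
front edge [ 0.5048 -0.3466  0.074 ] [ 0.4905 -0.298   0.074 ]
red 305 323 283 296
[ 0.5688 -0.2971  0.164 ]
[ 0.5619 -0.3007  0.176 ]
rail [ 0.5603 -0.4386  0.044 ]
rail [ 0.495  -0.2111  0.044 ]
rail [ 0.5681 -0.4355  0.044 ]
rail [ 0.5029 -0.2079  0.044 ]
```

servo_tool(
  commands=[
    [[0,-37,15,0,0,0,0],[0,-74,29,0,0,0,0],[0,-74,29,0,0,0,0],[0,-74,29,20,0,0,0],[0,-74,29,40,0,0,0]],
  ],
)

```text
time_s: 1.65
tcp_pos: [0.5501, -0.3066, 0.2234]
ee_rot: [[-0.961, -0.277, 0.001], [-0.277, 0.961, -0.0], [-0.001, -0.0, -1.0]]
wrist_force: [0.4, -0.1, -0.5]
gripper_width: 0.999
gripper_force: 0.0
```

```bash
python3 - <<'E'
from station import r
import cv2,numpy as np
a=[]
for n,(x,y,w,h,k) in {"wrist":(130,180,300,200,2),"scene":(270,130,100,120,4)}.items():
    c=r.capture(n);i=c["pixels"][y:y+h,x:x+w,::-1];cv2.imwrite(f"pics/{n}2.png",c["pixels"][:,:,::-1])
    i=cv2.resize(i,None,fx=k,fy=k,interpolation=cv2.INTER_CUBIC);a.append(cv2.resize(i,(395,int(i.shape[0]*395/i.shape[1]))))
h=max(i.shape[0] for i in a)
cv2.imwrite("pics/c2.png",np.hstack([cv2.copyMakeBorder(i,0,h-i.shape[0],0,0,0) for i in a]))
print(r.sense()["tcp_pos"])
E
```

```text
[ 0.54799901 -0.30593096  0.22018072]
```

View pics/c2.png

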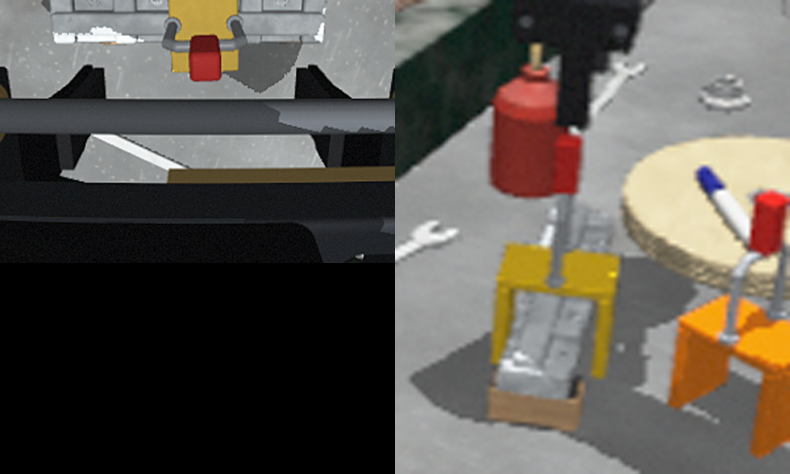

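The wrist crop shows the red block at full px of about (274..297, 208..241), roughly midway between the fingers. The scene crop shows the fingers above the block. Next I compute the offset along tool x.

```bash
python3 - <<'E'
from station import r
from h import *
import pickle
np.set_printoptions(precision=4,suppress=True)
c=r.capture("wrist");s=r.sense();E=np.array(s["ee_rot"]);t=s["tcp_pos"]
p=c["pixels"].astype(int);R,G,B=p[...,0],p[...,1],p[...,2]
red=((R>110)&(G<70)&(B<70)).astype(np.uint8);red[:190]=0;red[260:]=0;red[:,:250]=0;red[:,320:]=0
x,y,w,h=cv2.boundingRect(red);print(x,y,w,h,t)
for q in [(x-.5,y+h-.5),(x+w-.5,y+h-.5),(x+w/2-.5,y+h-.5)]:
    X=plane(c,q,.176);print(X,E.T@(X-t)*1000)
for yy in range(y,y+h,3): print(yy,np.where(red[yy])[0][[0,-1]],p[yy,x+w//2])
E
```

```text
272 210 24 36 [ 0.5491 -0.3065  0.2222]
[ 0.5639 -0.3095  0.176 ] [-13.5807  -7.03    46.1865]
[ 0.5591 -0.2928  0.176 ] [-13.6347  10.352   46.2201]
[ 0.5615 -0.3011  0.176 ] [-13.6043   1.6589  46.2033]
210 [287 287] [129  89  43]Traceback (most recent call last):
  File "<stdin>", line 11, in <module>
IndexError: index 0 is out of bounds for axis 0 with size 0
```

servo_tool(
  commands=[
    [[0,-5,2,15,0,0,0],[0,-5,2,30,0,0,0],[0,-5,2,45,0,0,0],[0,-5,2,60,0,0,0],[0,-5,2,65,0,0,0]],
  ],
)

```text
time_s: 2.3
tcp_pos: [0.5543, -0.3031, 0.1583]
ee_rot: [[-0.961, -0.277, -0.001], [-0.277, 0.961, 0.0], [0.001, 0.0, -1.0]]
wrist_force: [0.1, 0.3, -0.2]
gripper_width: 1.0
gripper_force: 0.0
```

servo_tool(
  commands=[
    [[1,0,0,0,0,0,0],[1,0,0,0,0,0,0],[1,0,0,0,0,0,0],[1,0,0,0,0,0,0],[1,0,0,0,0,0,0]],
  ],
)

```text
time_s: 2.8
tcp_pos: [0.5553, -0.3026, 0.1591]
ee_rot: [[-0.961, -0.278, 0.001], [-0.278, 0.961, -0.0], [-0.001, -0.0, -1.0]]
wrist_force: [0.8, -0.9, -0.1]
gripper_width: 0.637
gripper_force: 0.0
```

servo_tool(
  commands=[
    [[1,0,0,0,0,0,0],[1,0,0,0,0,0,0],[1,0,0,0,0,0,0],[1,0,0,0,0,0,0],[1,0,0,0,0,0,0]],
  ],
)

```text
time_s: 3.3
tcp_pos: [0.5551, -0.3026, 0.1585]
ee_rot: [[-0.961, -0.278, 0.0], [-0.278, 0.961, 0.0], [-0.0, 0.0, -1.0]]
wrist_force: [0.1, 0.5, -0.4]
gripper_width: 0.209
gripper_force: 29.7
```

Gripped: width 18.2 mm, force 30 N. Lifting straight up.

servo_tool(
  commands=[
    [[1,0,0,-15,0,0,0],[1,0,0,-45,0,0,0],[1,0,0,-80,0,0,0],[1,0,0,-115,0,0,0],[1,0,0,-130,0,0,0]],
  ],
)

```text
time_s: 3.8
tcp_pos: [0.5559, -0.303, 0.2919]
ee_rot: [[-0.961, -0.278, 0.005], [-0.278, 0.961, -0.002], [-0.004, -0.003, -1.0]]
wrist_force: [0.1, -0.2, -3.3]
gripper_width: 0.202
gripper_force: 29.7
```

```bash
python3 - <<'E'
from station import r
from h import *
np.set_printoptions(precision=4,suppress=True)
s=r.sense();E=np.array(s["ee_rot"]);t=np.array(s["tcp_pos"]);print(t,s["wrist_force"],s["moment"],s["joints"])
seat=np.array([.496,.103,0]);u=np.array([-.996,.087,0])
W=seat+u*.065
yaw=np.degrees(np.arctan2(-E[1,0],-E[0,0]));print("yaw",yaw)
print("stage",W,E.T@(W-t)*1000,"seat",E.T@(seat-t)*1000)
E
```

```text
[ 0.5559 -0.303   0.2919] [ 0.0695 -0.1782 -3.2813] [-0.0261  0.0657  0.0173] [-13.9546  20.9055   7.0409   0.0453 -75.8533 -59.9017]
yaw 16.155046360911857
stage [0.4313 0.1087 0.    ] [  6.3031 431.0162 290.5303] seat [-54.3066 407.5723 290.8386]
```

servo_tool(
  commands=[
    [[1,1,25,0,0,0,0.05],[1,4,70,0,0,0,0.13],[1,8,115,0,0,0,0.21],[1,12,160,0,0,0,0.29],[1,15,205,0,0,0,0.37]],
  ],
)

```text
time_s: 4.3
tcp_pos: [0.4821, -0.1083, 0.2875]
ee_rot: [[-0.996, 0.092, -0.002], [0.092, 0.996, 0.001], [0.002, 0.0, -1.0]]
wrist_force: [0.8, 1.2, -2.1]
gripper_width: 0.203
gripper_force: 29.8
```

```bash
cat > q.py <<'E'
from station import r
from h import *
np.set_printoptions(precision=4,suppress=True)
s=r.sense();E=np.array(s["ee_rot"]);t=np.array(s["tcp_pos"]);print(t,s["wrist_force"],s["joints"],"yaw",np.degrees(np.arctan2(-E[1,0],-E[0,0])))
seat=np.array([.496,.103,.2525]);u=np.array([-.996,.087,0])
W=seat+u*.085+[0,0,.04]
print("stage",W,E.T@(W-t)*1000,"seat",E.T@(seat-t)*1000)
E
python3 q.py
```

```text
[ 0.4821 -0.1083  0.2875] [ 0.8472  1.1508 -2.0838] [   6.1744    7.0807  -12.0247   -0.0516  -71.0003 -101.4499] yaw -5.292364052761179
stage [0.4113 0.1104 0.2925] [ 90.5986 211.2714  -4.6855] seat [  5.5385 211.6982  35.1466]
```

servo_tool(
  commands=[
    [[1,25,35,-2,0,0,0],[1,50,80,-3,0,0,0],[1,70,122,-3,0,0,0],[1,85,162,-3,0,0,0],[1,90,200,-3,0,0,0]],
  ],
)

```text
time_s: 4.8
tcp_pos: [0.4094, 0.0986, 0.2913]
ee_rot: [[-0.996, 0.087, -0.001], [0.087, 0.996, 0.001], [0.001, 0.001, -1.0]]
wrist_force: [1.2, 0.8, -2.5]
gripper_width: 0.2
gripper_force: 29.8
```

servo_tool(
  commands=[
    [[1,0,5,0,0,0,0],[1,0,5,0,0,0,0],[1,0,5,0,0,0,0],[1,0,5,0,0,0,0],[1,0,5,0,0,0,0]],
  ],
)

```text
time_s: 5.3
tcp_pos: [0.4121, 0.1013, 0.2914]
ee_rot: [[-0.996, 0.09, -0.0], [0.09, 0.996, -0.0], [0.0, -0.0, -1.0]]
wrist_force: [-0.2, -1.7, -3.2]
gripper_width: 0.199
gripper_force: 30.0
```

```bash
python3 q.py; python3 - <<'E'
from station import r
import cv2,numpy as np,pickle
a=[];d={}
for n,(x,y,w,h,k) in {"scene":(190,180,130,150,4),"top":(180,180,100,100,4)}.items():
    c=r.capture(n);d[n]=c;i=c["pixels"][y:y+h,x:x+w,::-1]
    a.append(cv2.resize(i,None,fx=k*(.75 if n=="scene" else 1),fy=k*(.75 if n=="scene" else 1),interpolation=cv2.INTER_CUBIC))
pickle.dump(d,open("d3.pkl","wb"))
h=max(i.shape[0] for i in a)
cv2.imwrite("pics/c3.png",np.hstack([cv2.copyMakeBorder(i,0,h-i.shape[0],0,0,0) for i in a]))
E
```

```text
[0.4121 0.1013 0.2914] [-0.173  -1.6902 -3.2312] [  35.9324   -0.5182  -19.7036   -0.004   -70.8425 -131.0964] yaw -5.165296088547744
stage [0.4113 0.1104 0.2925] [ 1.5491  8.9743 -1.1119] seat [-83.4493   9.242   38.8531]
```

View pics/c3.png

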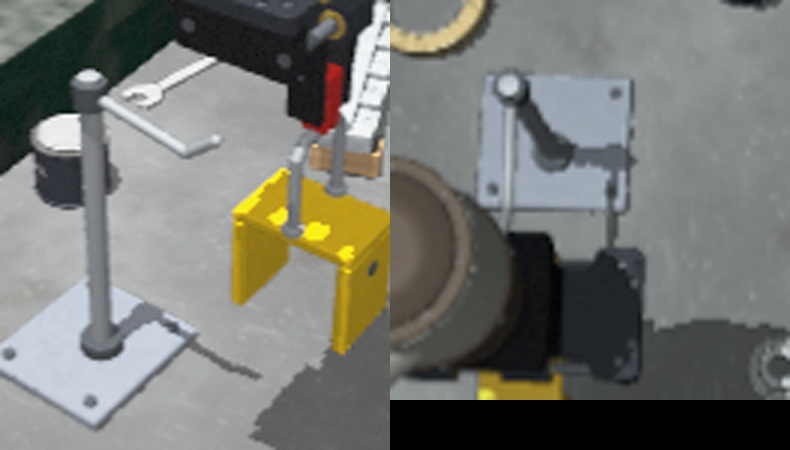

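The scene crop shows the gauge held square to the hook. Its uprights meet the plate at crop (293,232) and (337,190); the hook tip is at (217,141) and the low bend at (186,152). I'll compare these with the projected model.

```bash
python3 - <<'E'
from h import *
import pickle
np.set_printoptions(precision=4,suppress=True)
d=pickle.load(open("d3.pkl","rb"));S,T=d["scene"],d["top"]
f=lambda c,X:((proj(c,X)-[190,180])+.5)*3-.5
g=lambda X:((proj(T,X)-[180,180])+.5)*4-.5+[390,0]
a=np.radians(-5.1);ex=np.array([np.cos(a),np.sin(a),0]);ey=np.array([-np.sin(a),np.cos(a),0])
b=np.array([.4121,.1013,.267])
for n,X in [("near base",b+ey*.025-[0,0,.060]),("far base",b-ey*.025-[0,0,.06]),("near top",b+ey*.025),("far top",b-ey*.025)]: print(n,f(S,X))
post=np.array([.576,.096,0])
for n,X in [("posttop",post+[0,0,.248]),("bend",post-ex*.08+[0,0,.22]),("tip",post-ex*.102+[0,0,.238]),("wire root",post-ex*.012+[0,0,.234])]: print(n,f(S,X),g(X))
P=lambda x,y:((x+.5)/3-.5+190,(y+.5)/3-.5+180); Q=lambda x,y:((x-390+.5)/4-.5+180,(y+.5)/4-.5+180)
print("bases by z=.207",plane(S,P(293,232),.207),plane(S,P(337,190),.207))
print("post top: scene",plane(S,P(88,75),.248),"top",plane(T,Q(511,86),.248))
print("tip: scene",plane(S,P(216,141),.238)); print("bend scene",plane(S,P(187,151),.220))
print("wire top",[plane(T,Q(x,y),z) for x,y,z in[(509,130,.230),(506,200,.221)]])
print("foot of post scene",plane(S,P(102,340),.01))
E
```

```text
near base [290.8059 227.7911]
far base [334.4535 187.3479]
near top [295.3451 144.4486]
far top [340.616  106.2754]
posttop [94.4215 71.7638] [509.4452  84.9131]
bend [193.5207 149.4985] [509.6114 210.1924]
tip [222.3894 137.5982] [503.8522 238.7479]
wire root [109.4318  95.9859] [511.6391 107.0478]
bases by z=.207 [0.4114 0.1291 0.207 ] [0.4073 0.0781 0.207 ]
post top: scene [0.5772 0.1015 0.248 ] top [0.5752 0.095  0.248 ]
tip: scene [0.4759 0.1103 0.238 ]
bend scene [0.4989 0.1067 0.22  ]
wire top [array([0.5493, 0.1   , 0.23  ]), array([0.5033, 0.1051, 0.221 ])]
foot of post scene [0.5817 0.094  0.01  ]
```

servo_tool(
  commands=[
    [[1,0,10,0,0,0,0],[1,-20,10,0,0,0,0],[1,-45,10,0,0,0,0],[1,-70,10,0,0,0,0],[1,-84,10,0,0,0,0]],
  ],
)

```text
time_s: 5.9
tcp_pos: [0.4983, 0.1053, 0.2911]
ee_rot: [[-0.996, 0.089, 0.0], [0.089, 0.996, -0.0], [-0.0, -0.0, -1.0]]
wrist_force: [0.3, 0.1, -2.6]
gripper_width: 0.204
gripper_force: 30.0
```

servo_tool(
  commands=[
    [[1,0,0,0,0,0,0],[1,0,0,5,0,0,0],[1,0,0,10,0,0,0],[1,0,0,16,0,0,0],[1,0,0,22,0,0,0]],
  ],
)

```text
time_s: 6.4
tcp_pos: [0.496, 0.1049, 0.2692]
ee_rot: [[-0.996, 0.088, -0.0], [0.088, 0.996, 0.0], [0.0, 0.0, -1.0]]
wrist_force: [-0.4, 0.3, -3.0]
gripper_width: 0.202
gripper_force: 30.0
```

```bash
python3 q.py; python3 - <<'E'
from station import r
import cv2,numpy as np,pickle
c=r.capture("scene");i=c["pixels"][190:290,190:310,::-1]
cv2.imwrite("pics/c4.png",cv2.resize(i,None,fx=6,fy=6,interpolation=cv2.INTER_CUBIC))
E
```

```text
[0.496  0.1049 0.2692] [-0.367   0.2808 -3.0486] [  30.3132    9.0009  -12.3991   -0.009   -68.5994 -125.3382] yaw -5.028330613495997
stage [0.4113 0.1104 0.2925] [ 84.7674  -1.9444 -23.3402] seat [-0.2179 -1.8957 16.6534]
```

View pics/c4.png

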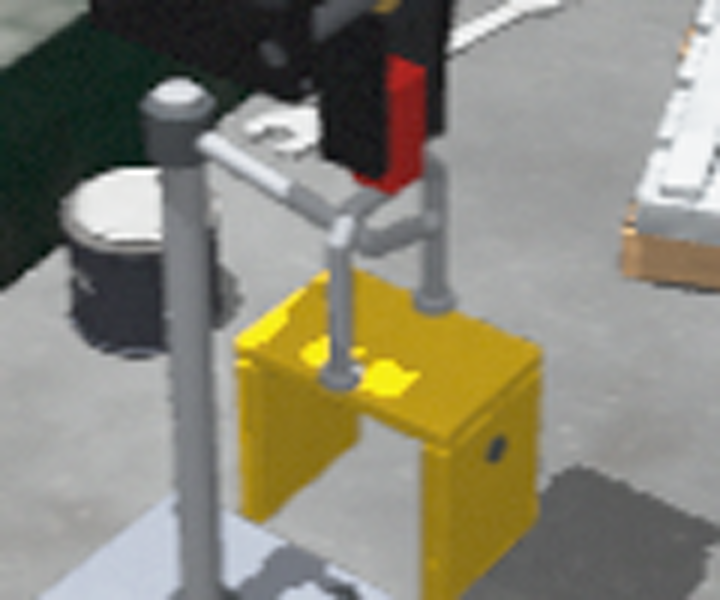

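The hook passes through the loop: the wire comes in at (340,215) and the tip shows beyond the loop at (430,220). Lowering onto the seat while watching the force.

servo_tool(
  commands=[
    [[1,0,0,4,0,0,0],[1,0,0,8,0,0,0],[1,0,0,11,0,0,0],[1,0,0,14,0,0,0],[1,0,0,15,0,0,0]],
  ],
)

```text
time_s: 6.95
tcp_pos: [0.4982, 0.105, 0.2562]
ee_rot: [[-0.996, 0.087, 0.005], [0.087, 0.996, 0.0], [-0.005, 0.001, -1.0]]
wrist_force: [0.3, -0.6, 4.6]
gripper_width: 0.204
gripper_force: 30.0
```

servo_tool(
  commands=[
    [[1,0,0,1,0,0,0],[1,0,0,1,0,0,0],[1,0,0,1.5,0,0,0],[1,0,0,1.5,0,0,0],[1,0,0,1.5,0,0,0]],
  ],
)

```text
time_s: 7.45
tcp_pos: [0.4985, 0.105, 0.2558]
ee_rot: [[-0.996, 0.087, 0.006], [0.087, 0.996, 0.001], [-0.006, 0.001, -1.0]]
wrist_force: [0.0, -0.9, 6.5]
gripper_width: 0.207
gripper_force: 30.0
```

servo_tool(
  commands=[
    [[1,0,0,-1,0,0,0],[1,0,0,-1,0,0,0],[0.7,0,0,-1,0,0,0],[0.7,0,0,-1,0,0,0],[0.6,0,0,-1,0,0,0]],
  ],
)

```text
time_s: 7.95
tcp_pos: [0.4956, 0.1048, 0.253]
ee_rot: [[-0.996, 0.088, -0.003], [0.088, 0.996, -0.001], [0.003, -0.001, -1.0]]
wrist_force: [-0.5, 1.3, -0.1]
gripper_width: 0.326
gripper_force: 0.0
```

servo_tool(
  commands=[
    [[0.4,0,0,0,0,0,0],[0.4,0,0,0,0,0,0],[0.4,0,0,0,0,0,0],[0.4,0,0,0,0,0,0],[0.4,0,0,0,0,0,0]],
  ],
)

```text
time_s: 8.45
tcp_pos: [0.4966, 0.1049, 0.254]
ee_rot: [[-0.996, 0.088, -0.0], [0.088, 0.996, 0.0], [0.0, 0.0, -1.0]]
wrist_force: [0.3, 0.2, 0.4]
gripper_width: 0.594
gripper_force: 0.0
```

servo_tool(
  commands=[
    [[0.2,0,0,-10,0,0,0],[0,0,0,-30,0,0,0],[0,0,0,-55,0,0,0],[0,0,0,-80,0,0,0],[0,0,0,-100,0,0,0]],
  ],
)

```text
time_s: 8.95
tcp_pos: [0.4969, 0.1049, 0.3566]
ee_rot: [[-0.996, 0.088, 0.002], [0.088, 0.996, 0.001], [-0.002, 0.001, -1.0]]
wrist_force: [-0.8, 0.4, -0.0]
gripper_width: 0.955
gripper_force: 0.0
```

```bash
python3 q.py; python3 - <<'E'
from station import r
import cv2,numpy as np,pickle
d={n:r.capture(n) for n in("scene","top")};pickle.dump(d,open("d5.pkl","wb"))
a=cv2.resize(d["scene"]["pixels"][180:300,190:290,::-1],None,fx=4,fy=4,interpolation=cv2.INTER_CUBIC)
b=cv2.resize(d["top"]["pixels"][180:260,300:400,::-1],None,fx=4,fy=4,interpolation=cv2.INTER_CUBIC)
e=cv2.copyMakeBorder(b,0,160,0,0,0)
cv2.imwrite("pics/c5.png",np.hstack([a,e]))
E
```

```text
[0.4969 0.1049 0.3566] [-0.7818  0.4484 -0.044 ] [  30.2761    6.631    -2.8872    0.0321  -80.3353 -125.3287] yaw -5.047267995892267
stage [0.4113 0.1104 0.2925] [85.8708 -2.0814 63.891 ] seat [  0.985   -2.0409 104.0954]
```

View pics/c5.png

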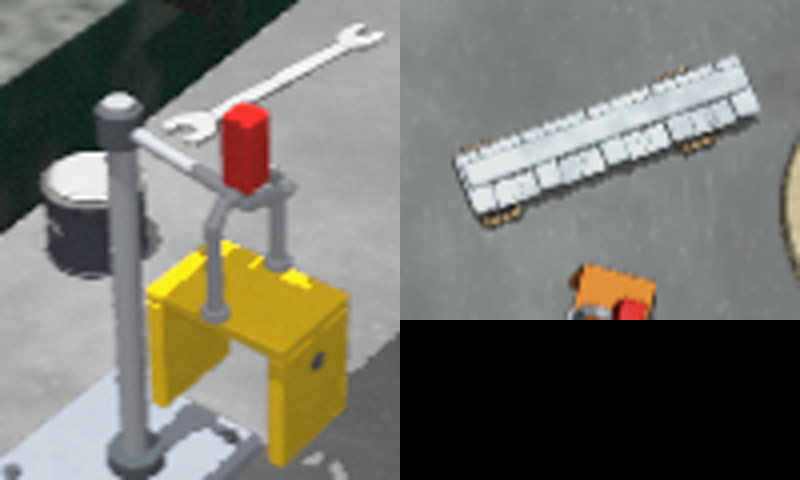

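The gauge hangs on the hook, with the bar at the low bend near crop (265,190). The rail is clear, with its ends' middles at crop (466,185) and (748,82). The orange decoy at (615,290) is near, so I check it against the gripper body's footprint.

```bash
python3 - <<'E'
from h import *
import pickle
from station import r
np.set_printoptions(precision=4,suppress=True)
T=pickle.load(open("d5.pkl","rb"))["top"];T0=pickle.load(open("d0.pkl","rb"))
Q=lambda x,y:((x-400+.5)/4-.5+300,(y+.5)/4-.5+180)
C=[plane(T,Q(*q),.048) for q in[(455,155),(738,53),(760,107),(480,218)]];print(*C)
m=sum(C)/4;v=C[1]+C[2]-C[0]-C[3];print("mid",m,"len",np.linalg.norm(v)/2,"yaw",np.degrees(np.arctan2(v[0],-v[1])))
print("decoy grip",tri((T0["top"],(358,258.5)),(T0["scene"],(280+140/4,160+77/4)))[0])
for q in[(582,263),(655,280)]:print("decoy plate corner",plane(T,Q(*q),.074))
print("decoy near red edge",plane(T,Q(622,300),.176),plane(T,Q(647,303),.176))
s=r.sense();E=np.array(s["ee_rot"]);t=np.array(s["tcp_pos"]);print(E.T@(m-t)*1000)
ex=np.array([np.cos(np.radians(16.5)),np.sin(np.radians(16.5)),0]);ey=np.array([-ex[1],ex[0],0])
for X in (plane(T,Q(622,300),.176),plane(T,Q(582,263),.074),plane(T,Q(655,280),.074)): print("in rail frame",(X-m)@ex,(X-m)@ey)
E
```

```text
[ 0.5466 -0.1963  0.048 ] [ 0.6125 -0.4272  0.048 ] [ 0.5678 -0.4391  0.048 ] [ 0.4959 -0.2112  0.048 ]
mid [ 0.5557 -0.3184  0.048 ] len 0.2394699383800901 yaw 16.71479590071077
decoy grip [ 0.4645 -0.2751  0.1596]
decoy plate corner [ 0.4523 -0.2819  0.074 ]
decoy plate corner [ 0.4355 -0.3356  0.074 ]
decoy near red edge [ 0.4125 -0.2898  0.176 ] [ 0.4091 -0.3069  0.176 ]
[ -92.5369 -417.9157  309.4466]
in rail frame -0.12918200642646432 0.0681271614714347
in rail frame -0.08874713278782836 0.06436202944034597
in rail frame -0.12008312982829825 0.017713997216300355
```

servo_tool(
  commands=[
    [[0,-5,-20,0,0,0,0.12],[0,-15,-65,0,0,0,0.24],[0,-25,-110,0,0,0,0.36],[0,-35,-155,0,0,0,0.48],[0,-45,-200,0,0,0,0.6]],
  ],
)

```text
time_s: 9.55
tcp_pos: [0.5235, -0.0999, 0.3537]
ee_rot: [[-0.77, 0.639, -0.001], [0.639, 0.77, 0.0], [0.001, -0.0, -1.0]]
wrist_force: [1.2, 0.9, 0.3]
gripper_width: 1.003
gripper_force: 0.0
```

```bash
cat > q2.py <<'E'
from station import r
from h import *
np.set_printoptions(precision=4,suppress=True)
s=r.sense();E=np.array(s["ee_rot"]);t=np.array(s["tcp_pos"]);print(t,s["joints"],s["wrist_force"])
m=np.array([.5557,-.3184,.15]);print(E.T@(m-t)*1000,"tool y yaw",np.degrees(np.arctan2(E[1,1],E[0,1])))
E
python3 q2.py
```

```text
[ 0.5235 -0.0999  0.3537] [   6.6332    9.4149    0.0479   -0.0153  -80.6612 -136.3136] [1.233  0.9106 0.2951]
[-164.4114 -147.5278  203.6747] tool y yaw 50.317151287618174
```

servo_tool(
  commands=[
    [[0,-33,-29,18,0,0,0.12],[0,-66,-58,36,0,0,0.24],[0,-99,-88,54,0,0,0.36],[0,-132,-118,72,0,0,0.48],[0,-164,-147,90,0,0,0.59]],
  ],
)

```text
time_s: 10.05
tcp_pos: [0.5568, -0.3178, 0.2627]
ee_rot: [[-0.284, 0.959, -0.001], [0.959, 0.284, 0.0], [0.001, -0.001, -1.0]]
wrist_force: [0.9, 0.3, 0.1]
gripper_width: 1.0
gripper_force: 0.0
```

servo_tool(
  commands=[
    [[0,0,0,30,0,0,0],[0,0,0,60,0,0,0],[0,0,0,90,0,0,0],[0,0,0,100,0,0,0],[0,0,0,100,0,0,0]],
  ],
)

```text
time_s: 10.55
tcp_pos: [0.5562, -0.3157, 0.1622]
ee_rot: [[-0.288, 0.957, -0.004], [0.957, 0.288, 0.001], [0.002, -0.004, -1.0]]
wrist_force: [-0.1, 0.4, 0.0]
gripper_width: 0.997
gripper_force: 0.0
```

```bash
python3 q2.py; python3 - <<'E'
from station import r
import cv2,pickle
c=r.capture("wrist");pickle.dump((c,r.sense()),open("w6.pkl","wb"));cv2.imwrite("pics/w6.png",c["pixels"][:,:,::-1])
E
```

```text
[ 0.5562 -0.3157  0.1622] [ -15.1154   26.6567   -2.858    -0.0048  -60.7288 -148.1172] [-0.0914  0.4258  0.0147]
[-2.459 -1.159 12.186] tool y yaw 16.765259874980657
```

View pics/w6.png

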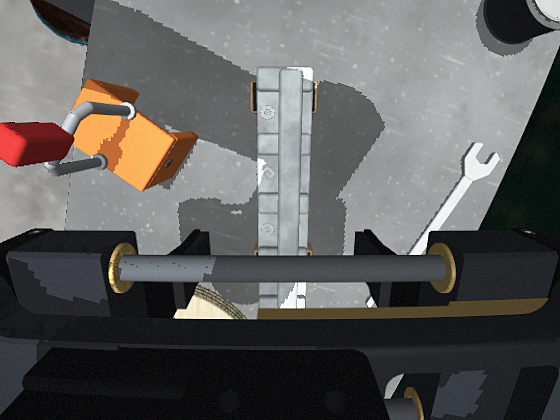

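The wrist view shows the rail running vertically at x 258..313, with its near end at row 67 and rest blocks at rows of about 97 and 250. The fingers sit at x of about 205 and 357, on either side. Next I compute the end, the middle and the lateral offset in tool axes.

```bash
python3 - <<'E'
from h import *
import pickle
np.set_printoptions(precision=1,suppress=True)
c,s=pickle.load(open("w6.pkl","rb"));E=np.array(s["ee_rot"]);t=np.array(s["tcp_pos"])
f=lambda q,z:E.T@(plane(c,q,z)-t)*1000
g=cv2.cvtColor(c["pixels"],cv2.COLOR_RGB2GRAY).astype(int)
for y in (130,150,190): print(y,g[y,248:325].tolist())
print(g[58:76,270].tolist(),g[58:76,300].tolist())
print("end z.044",f((270,67),.044),"z.059",f((300,67),.059))
for y in(75,130,190,220): print("sides",f((258,y),.044),f((313,y),.044))
print("rib",f((281,100),.059),f((302,100),.059))
print("block",f((254,82),.03),f((254,112),.03),f((316,82),.03),f((316,112),.03))
E
```

```text
130 [98, 99, 98, 97, 99, 99, 102, 98, 81, 132, 163, 171, 172, 172, 171, 163, 158, 166, 171, 175, 181, 185, 189, 194, 190, 191, 193, 192, 191, 196, 148, 147, 156, 180, 184, 179, 176, 173, 174, 174, 173, 174, 171, 170, 170, 167, 166, 168, 171, 172, 168, 155, 140, 101, 189, 185, 184, 184, 189, 190, 190, 203, 182, 107, 93, 95, 95, 95, 95, 92, 95, 96, 95, 94, 94, 95, 91]
150 [105, 102, 100, 99, 95, 95, 95, 94, 82, 116, 153, 179, 188, 185, 179, 175, 175, 177, 181, 185, 187, 190, 190, 188, 188, 188, 189, 191, 195, 202, 130, 148, 167, 187, 191, 187, 186, 181, 181, 179, 183, 178, 175, 171, 170, 169, 167, 168, 169, 171, 159, 141, 110, 143, 181, 180, 181, 179, 177, 178, 174, 151, 123, 79, 93, 93, 95, 92, 92, 94, 94, 94, 95, 92, 90, 92, 92]
190 [166, 166, 164, 164, 169, 174, 178, 111, 89, 111, 160, 202, 201, 201, 206, 202, 202, 204, 200, 193, 192, 193, 191, 191, 188, 188, 180, 177, 179, 191, 127, 142, 168, 181, 183, 182, 184, 182, 182, 184, 186, 186, 187, 184, 186, 186, 184, 183, 188, 178, 159, 120, 173, 176, 170, 163, 162, 166, 175, 180, 169, 96, 91, 93, 93, 97, 95, 94, 93, 94, 94, 94, 94, 92, 90, 92, 91]
[164, 167, 165, 162, 161, 161, 162, 164, 136, 140, 163, 183, 191, 189, 188, 189, 187, 190] [158, 159, 158, 157, 159, 157, 157, 158, 124, 235, 238, 231, 176, 174, 184, 186, 185, 185]
end z.044 [120.3 -10.5 120.2] z.059 [117.5  14.6 105.2]
sides [113.8 -21.  120.2] [113.8  26.8 120.2]
sides [ 67.  -21.9 120.2] [ 67.   27.8 120.2]
sides [ 11.5 -23.  120.2] [ 11.5  29.2 120.2]
sides [-18.4 -23.7 120.2] [-18.4  30.  120.2]
rib [ 91.6  -1.  105.2] [ 91.6  16.5 105.2]
block [110.1 -25.9 134.2] [ 83.4 -26.5 134.2] [110.   31.  134.2] [ 83.3  31.6 134.2]
```

servo_tool(
  commands=[
    [[0,-2,1,20,0,0,0],[0,-2,1,40,0,0,0],[0,-2,1,60,0,0,0],[0,-2,1,80,0,0,0],[0,-2,1,90,0,0,0]],
  ],
)

```text
time_s: 11.1
tcp_pos: [0.5593, -0.3176, 0.0745]
ee_rot: [[-0.289, 0.957, 0.001], [0.957, 0.289, -0.0], [-0.001, 0.001, -1.0]]
wrist_force: [-0.3, -0.0, 0.0]
gripper_width: 0.994
gripper_force: 0.0
```

servo_tool(
  commands=[
    [[0,0,0,10,0,0,0],[0,0,0,20,0,0,0],[0,0,0,30,0,0,0],[0,0,0,40,0,0,0],[0,0,0,42,0,0,0]],
  ],
)

```text
time_s: 11.6
tcp_pos: [0.5579, -0.3174, 0.0306]
ee_rot: [[-0.288, 0.958, -0.002], [0.958, 0.288, 0.001], [0.001, -0.002, -1.0]]
wrist_force: [0.1, -0.3, 0.1]
gripper_width: 1.0
gripper_force: 0.0
```

servo_tool(
  commands=[
    [[0.3,0,0,0,0,0,0],[0.3,0,0,0,0,0,0],[0.3,0,0,0,0,0,0],[0.3,0,0,0,0,0,0],[0.3,0,0,0,0,0,0]],
  ],
)

```text
time_s: 12.1
tcp_pos: [0.5588, -0.3177, 0.0324]
ee_rot: [[-0.288, 0.957, 0.001], [0.957, 0.288, -0.0], [-0.0, 0.001, -1.0]]
wrist_force: [-0.0, -0.4, -0.4]
gripper_width: 0.716
gripper_force: 0.0
```

```bash
python3 q2.py
```

```text
[ 0.5588 -0.3177  0.0324] [ -15.2225   34.8109   -9.8614    0.0006  -45.2923 -148.0102] [-0.0276 -0.3579 -0.4215]
[   0.1693   -3.136  -117.6033] tool y yaw 16.767678187044222
```

servo_tool(
  commands=[
    [[0.3,0,0,3,0,0,0],[0.4,0,0,3,0,0,0],[1,0,0,3,0,0,0],[1,0,0,3,0,0,0],[1,0,0,3,0,0,0]],
  ],
)

```text
time_s: 12.6
tcp_pos: [0.558, -0.3177, 0.0288]
ee_rot: [[-0.288, 0.958, -0.001], [0.958, 0.288, 0.0], [0.001, -0.001, -1.0]]
wrist_force: [-1.1, -1.0, -0.7]
gripper_width: 0.577
gripper_force: 30.0
```

servo_tool(
  commands=[
    [[1,0,0,0,0,0,0],[1,0,0,0,0,0,0],[1,0,0,0,0,0,0],[1,0,0,0,0,0,0],[1,0,0,0,0,0,0]],
  ],
)

```text
time_s: 13.1
tcp_pos: [0.558, -0.3177, 0.0288]
ee_rot: [[-0.288, 0.958, -0.001], [0.958, 0.288, 0.0], [0.001, -0.001, -1.0]]
wrist_force: [-3.6, -1.7, -1.2]
gripper_width: 0.57
gripper_force: 30.0
```

servo_tool(
  commands=[
    [[1,0,0,-5,0,0,0],[1,0,0,-12,0,0,0],[1,0,0,-20,0,0,0],[1,0,0,-25,0,0,0],[1,0,0,-25,0,0,0]],
  ],
)

```text
time_s: 13.6
tcp_pos: [0.5596, -0.3178, 0.0553]
ee_rot: [[-0.289, 0.957, 0.003], [0.957, 0.289, -0.001], [-0.002, 0.002, -1.0]]
wrist_force: [-0.3, -1.0, -7.2]
gripper_width: 0.573
gripper_force: 30.0
```

```bash
python3 q2.py; python3 -c "
from station import r;s=r.sense();print(s['moment'],s['gripper_width']*87)
import cv2;c=r.capture('scene')
cv2.imwrite('pics/c7.png',cv2.resize(c['pixels'][140:290,190:390,::-1],None,fx=4,fy=4,interpolation=cv2.INTER_CUBIC))"
```

```text
[ 0.5596 -0.3178  0.0553] [ -15.2095   33.1989   -8.8483    0.0027  -47.7927 -148.0122] [-0.2768 -1.0205 -7.1542]
[  0.364   -3.7031 -94.6685] tool y yaw 16.780242813485003
[-0.14801672 -0.07821928 -0.00543469] 49.84658334685854
```

View pics/c7.png

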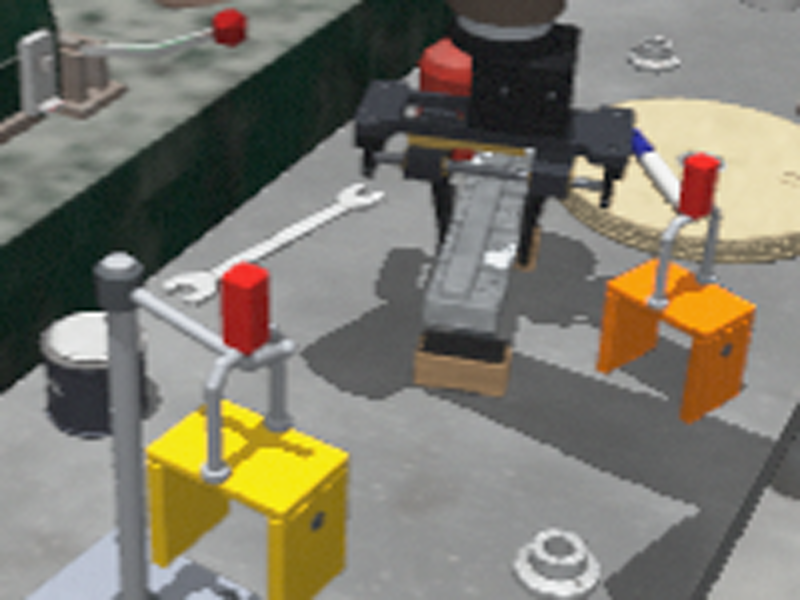

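The scene crop shows the gauge on its hook. The rail is held and its near end is off the rest, with a gap at rows 332-355. Continuing the lift.

servo_tool(
  commands=[
    [[1,0,0,-10,0,0,0],[1,0,0,-30,0,0,0],[1,0,0,-55,0,0,0],[1,0,0,-80,0,0,0],[1,0,0,-95,0,0,0]],
  ],
)

```text
time_s: 14.15
tcp_pos: [0.5594, -0.318, 0.1519]
ee_rot: [[-0.289, 0.957, 0.003], [0.957, 0.289, -0.001], [-0.002, 0.003, -1.0]]
wrist_force: [0.3, 0.5, -6.6]
gripper_width: 0.569
gripper_force: 30.0
```

servo_tool(
  commands=[
    [[1,0,0,-8,0,0,0],[1,0,0,-15,0,0,0],[1,0,0,-20,0,0,0],[1,0,0,-20,0,0,0],[1,0,0,-20,0,0,0]],
  ],
)

```text
time_s: 14.65
tcp_pos: [0.5582, -0.3175, 0.1682]
ee_rot: [[-0.288, 0.958, -0.001], [0.958, 0.288, 0.001], [0.001, -0.001, -1.0]]
wrist_force: [0.3, 0.6, -7.1]
gripper_width: 0.57
gripper_force: 30.0
```

servo_tool(
  commands=[
    [[1,0,0,0,0,0,0],[1,0,0,0,0,0,0],[1,0,0,0,0,0,0],[1,0,0,0,0,0,0],[1,0,0,0,0,0,0]],
  ],
)

```text
time_s: 15.15
tcp_pos: [0.5586, -0.3176, 0.1689]
ee_rot: [[-0.288, 0.958, -0.0], [0.958, 0.288, 0.0], [0.0, -0.0, -1.0]]
wrist_force: [-0.9, 0.4, -7.0]
gripper_width: 0.571
gripper_force: 30.0
```

```bash
python3 q2.py; python3 -c "
from station import r;import cv2,pickle,numpy as np;s=r.sense();print(s['moment'],s['gripper_width']*87)
d={n:r.capture(n) for n in('scene','top','wrist')};pickle.dump((d,s),open('d8.pkl','wb'))
a=d['scene']['pixels'][130:250,270:370,::-1];b=d['wrist']['pixels'][40:280,200:400,::-1]
cv2.imwrite('pics/c8.png',np.hstack([cv2.resize(a,(400,480),interpolation=cv2.INTER_CUBIC),cv2.resize(b,(400,480))]))"
```

```text
[ 0.5586 -0.3176  0.1689] [ -15.2244   26.5002   -2.0739   -0.0028  -61.4366 -148.0116] [-0.9186  0.4216 -6.9961]
[ 0.1009 -3.0157 18.9341] tool y yaw 16.762630060496676
[-0.08586777 -0.05963413  0.01422017] 49.66814099383568
```

View pics/c8.png

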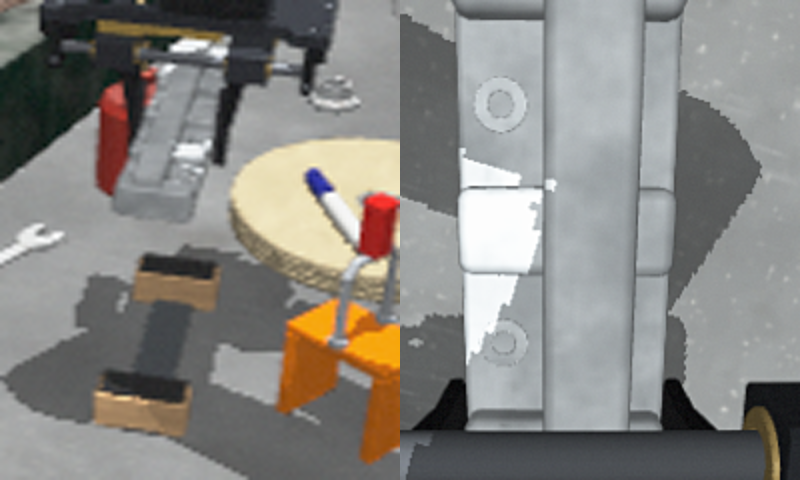

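The scene crop shows the rail well above the empty rest. The wrist crop shows its sides at crop x 458..680 near the top and 468..662 near the bottom. I'll check how level it is against the model projection for several pitches.

```bash
python3 - <<'E'
from h import *
import pickle
np.set_printoptions(precision=1,suppress=True)
d,s=pickle.load(open("d8.pkl","rb"));E=np.array(s["ee_rot"]);t=np.array(s["tcp_pos"])
S,W=d["scene"],d["wrist"]
ez=np.array([0,0,1.]);u=E[:,0];v=E[:,1]  # u toward near end
mid=np.array([t[0],t[1],.170])
for a in(-6,-3,0,3,6):
    A=np.radians(a);y=u*np.cos(A)+ez*np.sin(A);n=ez*np.cos(A)-u*np.sin(A)
    P=lambda x,l,z:mid+v*x+y*l+n*z
    e=[(proj(S,P(x,.1205,z))-[270,130]+.5)*4-.5 for x,z in((-.025,0),(.025,0),(-.025,.014),(.025,.014))]
    g=lambda q:(q-[200,40]+.5)*2-.5+[400,0]
    w=[g(proj(W,P(x,l,zz))) for l,zz in((.010,.021),(-.010,.021)) for x in(-.024,.024)]
    w2=[g(proj(W,P(x,.045,.014))) for x in(-.025,.025)]
    print(a,"scene end",*e,"| boss",*w,"| sides",*w2)
E
```

```text
-6 scene end [192.5 237.9] [114.5 227.8] [194.  219.6] [115.4 209.6] | boss [461.4 416.7] [659.  416.7] [464.  493.7] [656.7 493.8] | sides [458.2 270.5] [662.1 270.4]
-3 scene end [193.2 229.5] [114.9 219.5] [194.9 210.5] [116.  200.6] | boss [461.1 421.8] [659.2 421.7] [464.5 496.8] [656.2 496.9] | sides [456.6 274.3] [663.6 274.2]
0 scene end [194.  220.9] [115.5 210.9] [195.8 201.2] [116.8 191.3] | boss [461.  426.8] [659.4 426.8] [465.  499.7] [655.7 499.7] | sides [454.9 278.8] [665.2 278.7]
3 scene end [194.8 211.9] [116.1 202. ] [196.9 191.6] [117.6 181.7] | boss [460.9 431.9] [659.5 431.9] [465.6 502.3] [655.2 502.3] | sides [453.2 284. ] [666.7 283.9]
6 scene end [195.8 202.7] [116.8 192.8] [198.  181.8] [118.5 172. ] | boss [460.8 437. ] [659.5 437. ] [466.2 504.6] [654.6 504.6] | sides [451.6 289.7] [668.2 289.6]
```

The rail's end matches a pitch of 0° to within about 1°. Its underside is about 0.17 m up, roughly 14 cm above the rests, and the pose is steady. Handing in.

```bash
python3 -c "
from station import r
print(r.finish_job())"
```

```text
the job is handed in; nothing more can be done
None
```

The gauge hangs released on the hook; the rail is held level and still in the gripper, about 14 cm above its rests; the job was handed in after about 15 s of robot time, and no verdict was returned.

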